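# Put the matches away in the rotary organiser

## Robot

A 7-joint arm with a two-finger parallel gripper is mounted at the origin on the work surface; the furniture and walls round the work are solid. World frame = base frame: x ahead of the robot, y to its left, z up, the work surface at z = 0. Lengths are in m, angles in rad, forces in N, time in s.
With the tool pointing down it reaches from about 0.425 to 0.8 m from the base axis. Payload 8.3 kg.
Tool frame: the origin (TCP) lies at the very end of the fingers, on their centre line; the grasp point (between the pads) lies 19 mm behind it (manip.grip_depth is the distance from the TCP to the grasp point, in m); z points along the fingers, y is the line along which they close (so a half turn about z gives the same grasp; the last joint's range is limited). The gripper opens to 85 mm and grips with 20 to 120 N. Pads are 22 mm wide; open, the fingers measure 114 mm over their backs; the gripper's body (76 mm by 85 mm) begins 54 mm behind the grasp point. The pads swing forward as they close: fully open they stand 13 mm farther back than shut.
Start: joints at [1.122, 0.383, 0.016, 1.37, -0.006, 1.388, -0.046], TCP at [0.235, -0.579, 0.231] pointing down, gripper open.
Joint ranges: [-2.95, 2.95], [-0.25, 2.06], [-1.52, 1.56], [0.18, 2.33], [-1.44, 4.58], [0.02, 2.06], [-3.01, 3.01]. Speed limits (rad/s): [2.39, 2.39, 3.01, 3.01, 3.14, 3.14, 3.14].

## Interface

Orientations are given as a unit quaternion [x, y, z, w].
In Python, from workcell import manip gives the robot as it stands.
- The arm moves only by the tool carry_out, never from a script. Its argument "increments" is a list that holds one entry, the list of rows, each a list of 7 numbers: the shift along the tool's x, y, z each as a share of 0.05 m, from -1 to 1, then the turn, a rotation vector about the tool's x, y, z each as a share of 0.15 rad, from -1 to 1, then the opening, from 0 (shut) to 1 (fully open). A call has 1 to 20 rows; each row shifts and turns the commanded pose from where the row before left it, along the tool's axes as they then stand; what a row does not reach is not made up. A row lasts 1/8 s, in which the tool goes at most 62.5 mm and 10.7 degrees, less where a joint would pass 70% of its speed; a pose out of reach is approached as far as the arm can. A call with a number of a shift or a turn outside -1 to 1 is refused whole. A call with a gripper value outside its range is refused whole. The fingers move at their own pace and stop on an object; the grip force is fixed at half the most. Time passes only in rows, so rows that do not move let the fingers close. It gives the time, the measured TCP pose, the force, the opening and the grip force at its end, in the units of the state.
- manip.get_obs(): the state, without advancing time (a new reading comes with each control period).
- manip.read_camera(name): name is "side" or "top"; returns (picture, depth): 400x640x3 uint8, red, green, blue; 400x640 float32, m along the optical axis (not along the pixel's ray), 0 where there is no reading.
- manip.camera_params(name): a dict with "K" (3x3 intrinsics, pixels), "eye" and "orientation" of the camera in the world. Camera axes: x right, y down, z forward; pixel columns grow to the right and rows downward; lengths in m; the calibration is good to about 2 mm. A picture is of the moment at which its call begins. camera_params takes no time and is no camera call.
- manip.close_job(): hands the job in; it is judged then, once.
The state is a dict: "clock": time; "joints": joint angles; "dq": joint speeds; "effort": joint torques, N m; "tool_pos": TCP position; "eef_rot": TCP orientation; "ft_force": force on the tool from outside, world axes, zero at the start; "moment": the same for the moment, N m; "gripper_width": finger opening in m; "grip_force": force on a finger pad.
Only numpy, scipy, OpenCV 4.12 (cv2) and the standard library are available. Lean on these libraries where they do the work, as an engineer would, in place of code of your own. Each camera call takes 0.05 s, during which the arm holds its last target. There are 200 camera calls.

## Task

Put the matchbox away in the round organiser: turn the clear cover by its black post until the window is squarely over the empty compartment with the red liner, lower the matchbox through the window (do not drop it from above the cover) so that it lies flat on the bottom, then turn the cover until the window is squarely over the white blank sector and the organiser is closed. Leave everything else on the desk where it stands.

Things in the scene. Friction and masses are not known exactly. Their poses are not given: they have to be found in the camera images.
- organiser: Fixed round grey organiser, 240 mm across. Origin on the desk at its centre, z up; x points to the middle of the white blank sector. Four 90 degree sectors, parted by 4 mm walls: one filled in with white (nothing goes in) and three open compartments, 30 to 114 mm from the axis, floors at z 6 mm, walls to z 30 mm. The clear cover lies on top.
- window (a point): Centre of the only opening of the clear cover, 77 mm from the cover's axis, at the cover's upper face (z 35 mm). The window is a sector with a black edge: 42 to 110 mm from the axis and 32 degrees to either side of its middle (96 mm wide at this point). It turns with the cover.
- post (a point): Centre of the top of the black upright post for pushing the cover round: 22 mm in diameter, 34 mm high (z 35 to 69 mm), on the cover 80 mm from its axis, straight across the axis from the window.
- blank (a point): Middle of the white blank sector of the organiser, 77 mm from its axis, z 31 mm. With the window centred here the organiser is closed.
- red_liner: Round red pad, 52 mm across, 2 mm thick, fixed in the middle of the floor of the empty compartment, 77 mm from the organiser's axis; which of the three varies. Origin at the centre of its underside (z 6 mm; its top is at z 8 mm). The other compartments have a blue pad with a tea light and a yellow pad with an eraser.
- matchbox: Closed matchbox with a red top and dark brown sides, lying flat on the desk to the left of the organiser; 36 mm along its x, 54 mm along its y, 16 mm high, about 18 g. Origin at the centre of its underside. It fits through the window with its long side pointing at the organiser's axis, with room for fingers on its two long sides.
- candle_stand: White turned candle stand, 162 mm high, 109 mm across, at the back left, with a loose cream candle on top. Origin at the centre of its underside. A bystander.
- tape_roll: Tan roll of tape, 96 mm across, 48 mm high, in front of the matchbox. Origin at the centre of its underside. A bystander.
- mug: Striped mug, 85 mm across without its handle, 98 mm high, at the front right. Origin at the centre of its underside. A bystander.
- cover (a joint): Clear round cover of the organiser, 242 mm across, z 31 to 35 mm. Angle in rad about the vertical centre axis, counter-clockwise from above; 0 (or a whole turn) when the window is over the blank sector. Turns either way without stops or detents and stays where it is left (friction about 0.12 N m, 1.5 N at the post).
- candle_pillar: Cream pillar candle, 74 mm across, 60 mm high, standing loose on the candle stand (top at z 215 mm). Origin at the centre of its underside. A bystander.
There are look-alikes about, which are no part of the job. Of the things that look like the matchbox, the larger one is meant.

How it is judged:
By the outcome, as a careful person would: the job done as asked, in the order asked, and still so for the second after the job is handed in, with the robot touching nothing.
It also fails if it takes over 72 s, if anything falls off the work surface, if the arm or the gripper's body presses on something with over 40 N, if the wrist force passes 120 N, or if a joint passes its speed limit or range.

## Working session

There is one attempt and no reset: what is moved stays moved. The work goes in short steps, Python scripts to look and compute and a tool call to move; the robot and the scene stay as the last step left them, time stands still between calls to the robot, and variables do not carry over. Pictures are saved under pics/ and viewed, at most 10 in all, crops included, and the job is handed in when it is done.

Besides the shell and the picture viewer there is one more tool, called after "Request:" as a command line: name --argument value ..., lists and objects as JSON in quotes. carry_out: Moves the arm, as the interface text tells. Its arguments: {"type":"object","properties":{"increments":{"type":"array","items":{"type":"array","items":{"type":"array","items":{"type":"number","minimum":-1,"maximum":1}}}}},"required":["increments"]}

```bash
mkdir -p pics; ls; python3 - <<'E'
from workcell import manip
import cv2,numpy as np
for n in("top","side"):
    p,d=manip.read_camera(n); np.savez("pics/%s0.npz"%n,p=p,d=d)
    cv2.imwrite("pics/%s0.png"%n,p[:,:,::-1]); c=manip.camera_params(n); print(n,c)
o=manip.get_obs(); print(o)
E
```

```text
pics
top {'K': array([[376.35043877,   0.        , 326.78510981],
       [  0.        , 376.35043877, 204.48289057],
       [  0.        ,   0.        ,   1.        ]]), 'eye': array([0.42617229, 0.01443846, 0.94357533]), 'orientation': array([-0.70215637,  0.71025673, -0.03666307,  0.03417061])}
side {'K': array([[368.72835286,   0.        , 309.38668492],
       [  0.        , 368.72835286, 201.8092447 ],
       [  0.        ,   0.        ,   1.        ]]), 'eye': array([ 0.48491832, -0.85138057,  0.59378733]), 'orientation': array([ 0.86204452, -0.0141592 ,  0.01193341, -0.50649417])}
{'clock': 0.1, 'joints': array([ 1.12209708,  0.38414545,  0.01637089,  1.37102109, -0.00632548,
        1.3881558 , -0.0465167 ]), 'dq': array([-0.00066728, -0.0029443 ,  0.00022927, -0.00362139,  0.00140937,
       -0.00059459, -0.00014699]), 'effort': array([ 2.65833238e-03, -6.29135799e+01,  8.47180467e-01, -3.72759140e+01,
        1.66189409e-02,  1.04017611e-02, -5.19365210e-05]), 'tool_pos': array([ 0.23507386, -0.57864727,  0.23039684]), 'eef_rot': array([ 9.81447723e-01,  1.91728090e-01, -1.58708144e-04, -8.25728850e-04]), 'ft_force': array([ 1.67894775, -0.00444082, -0.22305894]), 'moment': array([-0.00872748,  0.03981015,  0.00738949]), 'grip_force': 0.0, 'gripper_width': 0.085753293536656}
```

View pics/top0.png

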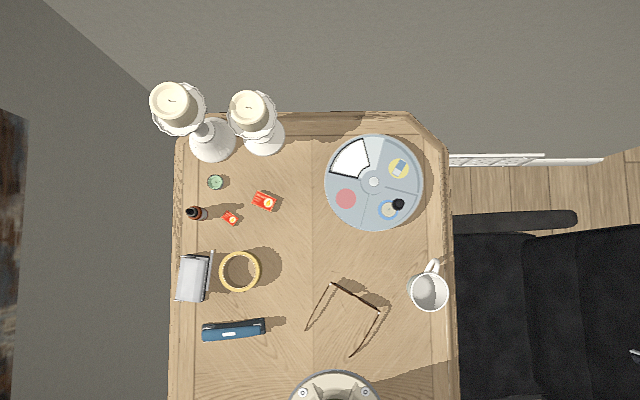

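View pics/side0.png

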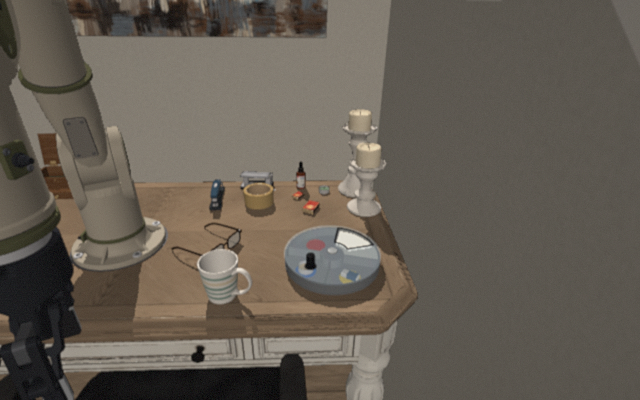

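The top view shows the organiser at about (374,182), with the window near the white sector (350,157), red pad (345,198), post (398,204), and large matchbox at (264,201). The smaller look-alike is at (229,218). I'll zoom in next.

```bash
cat > h.py <<'E'
import numpy as np,cv2
from scipy.spatial.transform import Rotation as R
from workcell import manip
def ray(n,u,v):
    c=manip.camera_params(n); d=R.from_quat(c['orientation']).apply(np.linalg.inv(c['K'])@[u,v,1]); return np.array(c['eye']),d
def atz(n,u,v,z):
    e,d=ray(n,u,v); return e+d*(z-e[2])/d[2]
def proj(n,p):
    c=manip.camera_params(n); q=R.from_quat(c['orientation']).inv().apply(np.atleast_2d(p)-c['eye'])@c['K'].T; return q[:,:2]/q[:,2:]
def crop(n,u0,v0,w,h,s,name,p=None):
    if p is None: p,_=manip.read_camera(n)
    im=cv2.resize(p[v0:v0+h,u0:u0+w],None,fx=s,fy=s,interpolation=cv2.INTER_CUBIC)[:,:,::-1]; cv2.imwrite("pics/"+name,im)
E
python3 - <<'E'
from h import *
z=np.load("pics/top0.npz");p=z['p']
crop("top",315,125,120,115,5,"org.png",p); crop("top",200,170,90,75,8,"mb.png",p)
E
```

```text
(no output)
```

View pics/org.png

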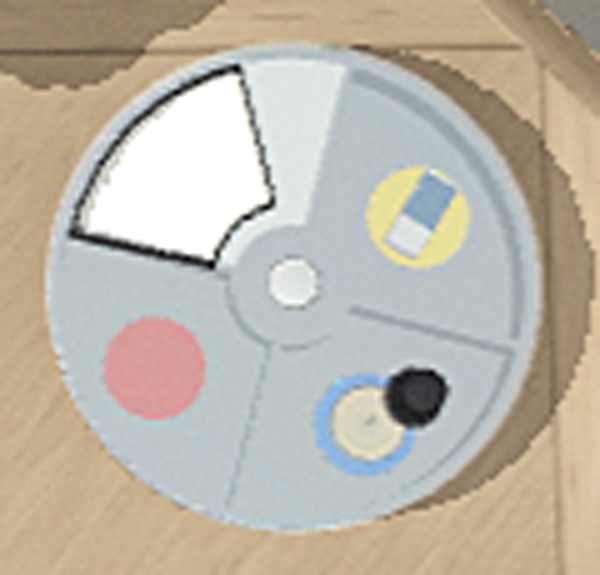

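View pics/mb.png

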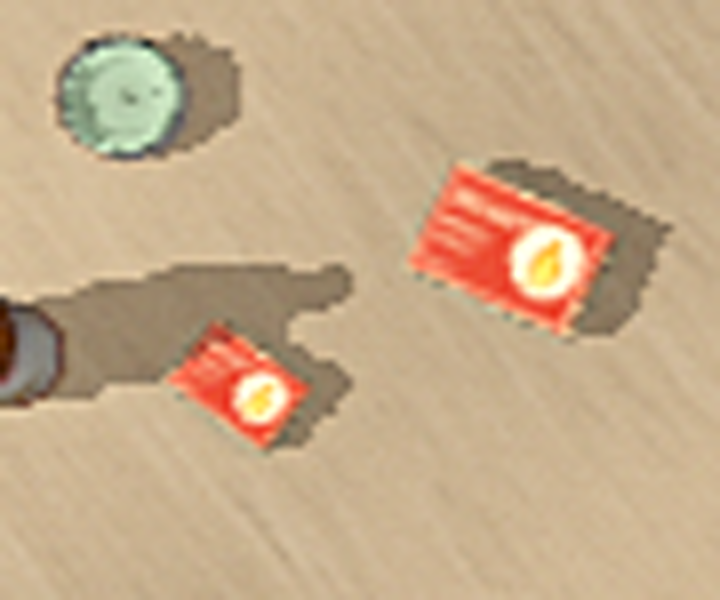

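Crop readings: window edge corners at (242,66), (70,236), (214,266), (274,202). Post top is at (418,397), red pad at (155,368), yellow pad at (418,217). Matchbox top corners are (458,160), (612,237), (570,332), (410,265) in the 8x crop.

```bash
python3 - <<'E'
from h import *
from scipy.optimize import least_squares
O=lambda u,v,z:atz("top",315+u/5-.4,125+v/5-.4,z)[:2]
M=lambda u,v,z:atz("top",200+u/8-.44,170+v/8-.44,z)[:2]
# organiser outline (cover edge)
c=[O(u,v,.035) for u,v in((45,285),(543,285),(294,43),(294,531))]
print("center approx",c, [(c[0][0]+c[1][0])/2,(c[0][1]+c[1][1])/2],(c[2]+c[3])/2)
W=[O(*q,.035) for q in((242,66),(70,236),(214,266),(274,202))]
red=O(155,368,.008);yel=O(418,217,.008);blu=O(365,425,.008);post=O(418,397,.069)
print("post",post,"red",red,"yel",yel,"blue",blu, "W",W)
print("center from red/yel mid",(red+yel)/2)
wa=np.deg2rad(32)
def f(x):
    cx,cy,th,b=x; C=np.array([cx,cy]); r=[]
    P=lambda a,ra: C+ra*np.array([np.cos(a),np.sin(a)])
    r+=list(P(th+np.pi,.08)-post)
    for w,(a,ra) in zip(W,((-wa,.11),(wa,.11),(wa,.042),(-wa,.042))): r+=list(P(th+a,ra)-w)
    r+=list(P(b,.077)-red)+list(P(b+np.pi,.077)-yel)+list(P(b+np.pi/2,.077)-blu)
    return r
s=least_squares(f,[.5,-.1,.6,2.3]); print("cx,cy,win,red ang",s.x[:2],np.rad2deg(s.x[2:]),np.abs(s.fun).max(), np.round(np.array(s.fun)*1e3,1))
m=np.array([M(*q,.016) for q in((458,160),(612,237),(570,332),(410,265))])
print("mb",m.mean(0),m, np.linalg.norm(m-np.roll(m,1,0),axis=1)); d=(m[1]-m[0]+m[2]-m[3]);print("long axis deg",np.rad2deg(np.arctan2(d[1],d[0])))
o=manip.get_obs();print(R.from_quat(o['eef_rot']).as_matrix())
E
```

```text
center approx [array([0.57374095, 0.01782268]), array([ 0.5710304 , -0.22549553]), array([ 0.69346723, -0.1066969 ]), array([ 0.45249278, -0.1009085 ])] [np.float64(0.5723856768478943), np.float64(-0.1038364236686954)] [ 0.57298   -0.1038027]
post [ 0.51333902 -0.15607296] red [ 0.53549828 -0.03668651] yel [ 0.6107451  -0.17076261] blue [ 0.50567103 -0.1410621 ] W [array([ 0.6820996, -0.0807095]), array([0.59786077, 0.00532354]), array([ 0.58221304, -0.06489173]), array([ 0.61366524, -0.09496204])]
center from red/yel mid [ 0.57312169 -0.10372456]
cx,cy,win,red ang [ 0.57244456 -0.10309874] [ 43.66949613 119.40805907] 0.0024861263082854926 [ 1.2 -2.3 -1.9 -0.1  1.8 -1.8  0.6  2.5 -0.1  0.4 -0.9  0.7 -0.5  0.6
 -0.3  0.2]
mb [0.5308495  0.16706027] [[0.55866941 0.18411152]
 [0.53404876 0.13623991]
 [0.5046516  0.14915518]
 [0.52602822 0.19873447]] [0.03576699 0.05383184 0.03210914 0.05399134]
long axis deg -115.26752923642255
[[ 9.26480628e-01  3.76341933e-01 -6.28158324e-04]
 [ 3.76342458e-01 -9.26479315e-01  1.55996178e-03]
 [ 5.10333840e-06 -1.68167702e-03 -9.99998586e-01]]
```

```bash
cat >> h.py <<'E'
def rel(tgt,yaw=None):
    o=manip.get_obs(); r=R.from_quat(o['eef_rot']); m=r.as_matrix()
    y0=np.degrees(np.arctan2(m[1,0],m[0,0]))
    print("pos",o['tool_pos'].round(4),"yaw",y0.round(2),"tiltz",m[:,2].round(4),"w",round(o['gripper_width'],4),"gf",round(o['grip_force'],1),"F",np.round(o['ft_force'],1),"t",o['clock'],"q",np.round(o['joints'],2))
    d=np.array(tgt)-o['tool_pos']; print("world d",d.round(4),"tool shares(sum)",(r.inv().apply(d)/.05).round(3))
    if yaw is not None:
        a=np.radians((yaw-y0+180)%360-180); print("turn z share sum",(-a/.15).round(3))
        m2=R.from_euler('z',a)*r; print("shares after turn",(m2.inv().apply(d)/.05).round(3))
E
python3 - <<'E'
from h import *
rel([.514,-.158,.23])
rel([.514,-.158,.042])
print("mug",atz("top",428,290,.098),"candle",atz("top",250,107,.215),atz("top",248,108,.215),"stand rim",atz("top",252,118,.15),"tape",atz("top",240,272,.048))
d=np.load("pics/top0.npz")['d'];print(d[105,250],d[181,374],d[182,345],.9436-d[181,374])
th=np.radians(5.05);r=.08/.05
E
```

```text
pos [ 0.2351 -0.5786  0.2304] yaw 22.11 tiltz [-6.0e-04  1.6e-03 -1.0e+00] w 0.0858 gf 0.0 F [ 1.7 -0.  -0.2] t 0.1 q [ 1.12  0.38  0.02  1.37 -0.01  1.39 -0.05]
world d [ 2.789e-01  4.206e-01 -4.000e-04] tool shares(sum) [ 8.335 -5.695  0.018]
pos [ 0.2351 -0.5786  0.2304] yaw 22.11 tiltz [-6.0e-04  1.6e-03 -1.0e+00] w 0.0858 gf 0.0 F [ 1.7 -0.  -0.2] t 0.1 q [ 1.12  0.38  0.02  1.37 -0.01  1.39 -0.05]
world d [ 0.2789  0.4206 -0.1884] tool shares(sum) [ 8.335 -5.689  3.778]
mug [ 0.31876638 -0.2104446   0.098     ] candle [0.69674298 0.16245826 0.215     ] [0.69472507 0.16642928 0.215     ] stand rim [0.6962224  0.17111442 0.15      ] tape [0.35921453 0.21633602 0.048     ]
0.76518524 0.9155385 0.9176799 0.02806151
```

Request:
carry_out --increments '[[[0.52,-0.356,0,0,0,0,1],[0.52,-0.356,0,0,0,0,1],[0.52,-0.356,0,0,0,0,1],[0.52,-0.356,0,0,0,0,1],[0.52,-0.356,0,0,0,0,1],[0.52,-0.356,0,0,0,0,1],[0.52,-0.356,0,0,0,0,1],[0.52,-0.356,0,0,0,0,1],[0.52,-0.356,0,0,0,0,1],[0.52,-0.356,0,0,0,0,1],[0.52,-0.356,0,0,0,0,1],[0.52,-0.356,0,0,0,0,1],[0.52,-0.356,0,0,0,0,1],[0.52,-0.356,0,0,0,0,1],[0.52,-0.356,0,0,0,0,1],[0.52,-0.356,0,0,0,0,1],[0,0,0,0,0,0,1],[0,0,0,0,0,0,1],[0,0,0,0,0,0,1]]]'

```text
clock: 2.48
tool_pos: [0.5128, -0.1599, 0.2312]
eef_rot: [0.982, 0.191, -0.0, 0.0]
ft_force: [-0.2, 0.2, -0.7]
gripper_width: 0.0852
grip_force: 0.0
```

```bash
python3 -c "
from h import *
rel([.514,-.158,.042])"
```

```text
pos [ 0.5128 -0.1599  0.2312] yaw 21.99 tiltz [-5.e-04 -3.e-04 -1.e+00] w 0.0852 gf 0.0 F [-0.2  0.2 -0.7] t 2.475 q [ 0.51  0.21 -0.32  1.6   0.07  1.34 -1.  ]
world d [ 0.0012  0.0019 -0.1892] tool shares(sum) [ 0.039 -0.027  3.783]
```

Request:
carry_out --increments '[[[0.04,-0.03,0.5,0,0,0,1],[0,0,0.5,0,0,0,1],[0,0,0.5,0,0,0,1],[0,0,0.5,0,0,0,1],[0,0,0.5,0,0,0,1],[0,0,0.5,0,0,0,1],[0,0,0.4,0,0,0,1],[0,0,0.38,0,0,0,1],[0,0,0,0,0,0,0],[0,0,0,0,0,0,0],[0,0,0,0,0,0,0],[0,0,0,0,0,0,0],[0,0,0,0,0,0,0],[0,0,0,0,0,0,0],[0,0,0,0,0,0,0],[0,0,0,0,0,0,0]]]'

```text
clock: 4.47
tool_pos: [0.5153, -0.1574, 0.0435]
eef_rot: [0.982, 0.191, 0.001, 0.001]
ft_force: [-1.0, -2.2, 5.4]
gripper_width: 0.0203
grip_force: 58.5
```

```bash
python3 - <<'E'
from h import *
rel([.514,-.158,.042])
o=manip.get_obs();C=np.array([.5725,-.1035]);v=o['tool_pos'][:2]-C
a=np.arctan2(v[1],v[0]);print("post angle",np.degrees(a)%360,"r",np.linalg.norm(v))
D=np.radians(299.4)-a%(2*np.pi);n=16;t=D/n
ch=2*.08*np.sin(t/2);dirw=a+np.pi/2+t/2
m=R.from_quat(o['eef_rot']);print("D",np.degrees(D),"turn",-t/.15,"shift",m.inv().apply([ch*np.cos(dirw),ch*np.sin(dirw),0])/.05)
E
```

```text
pos [ 0.5153 -0.1574  0.0435] yaw 22.07 tiltz [ 0.0017 -0.0013 -1.    ] w 0.0203 gf 58.5 F [-1.  -2.2  5.4] t 4.475 q [ 0.49  0.39 -0.3   1.82  0.14  0.95 -1.06]
world d [-0.0013 -0.0006 -0.0015] tool shares(sum) [-0.029  0.001  0.03 ]
post angle 223.30804383376642 r 0.07857417688714463
D 76.09195616623357 turn -0.5533563205766573 shift [0.0531956  0.12164428 0.00027923]
```

Request:
carry_out --increments '[[[0.053,0.122,0,0,0,-0.553,0],[0.053,0.122,0,0,0,-0.553,0],[0.053,0.122,0,0,0,-0.553,0],[0.053,0.122,0,0,0,-0.553,0],[0.053,0.122,0,0,0,-0.553,0],[0.053,0.122,0,0,0,-0.553,0],[0.053,0.122,0,0,0,-0.553,0],[0.053,0.122,0,0,0,-0.553,0],[0.053,0.122,0,0,0,-0.553,0],[0.053,0.122,0,0,0,-0.553,0],[0.053,0.122,0,0,0,-0.553,0],[0.053,0.122,0,0,0,-0.553,0],[0.053,0.122,0,0,0,-0.553,0],[0.053,0.122,0,0,0,-0.553,0],[0.053,0.122,0,0,0,-0.553,0],[0.053,0.122,0,0,0,-0.553,0],[0,0,0,0,0,0,0],[0,0,0,0,0,0,0],[0,0,0,0,0,0,0]]]'

```text
clock: 6.85
tool_pos: [0.6122, -0.1713, 0.0435]
eef_rot: [0.655, 0.756, -0.0, 0.0]
ft_force: [-6.4, 0.9, 9.2]
gripper_width: 0.02
grip_force: 58.9
```

```bash
python3 - <<'E'
from h import *
o=manip.get_obs();C=np.array([.5725,-.1035]);v=o['tool_pos'][:2]-C
rel([0.6118,-.1732,.0435]);print("post angle",np.degrees(np.arctan2(v[1],v[0]))%360,"r",np.linalg.norm(v))
crop("top",315,125,120,115,5,"org2.png")
E
```

```text
pos [ 0.6122 -0.1713  0.0435] yaw 98.2 tiltz [-3.e-04 -5.e-04 -1.e+00] w 0.02 gf 58.9 F [-6.4  0.9  9.2] t 6.85 q [ 0.6   0.62 -0.54  1.54  0.34  1.08  0.13]
world d [-0.0004 -0.0019 -0.    ] tool shares(sum) [-0.036 -0.013  0.001]
post angle 300.320471120048 r 0.07857189563315597
```

View pics/org2.png

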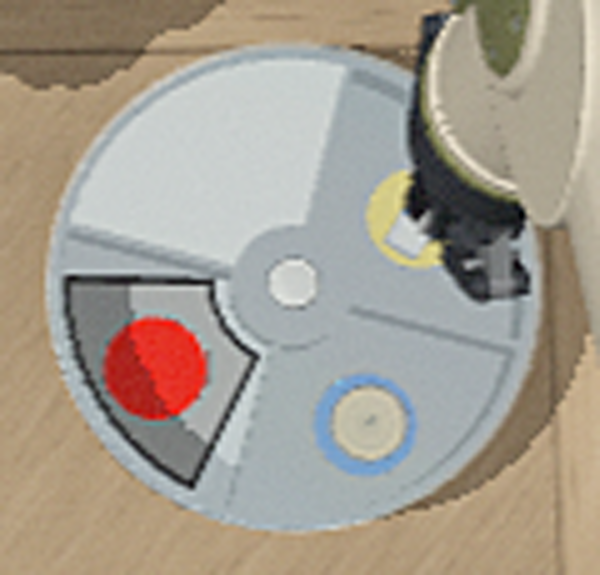

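The window now exposes the red pad. Its edge corners are at (66,281), (192,487), (257,356) and (212,282), with the pad centred at (155,368).

```bash
python3 - <<'E'
from h import *
C=np.array([.5725,-.1035])
O=lambda u,v,z:atz("top",315+u/5-.4,125+v/5-.4,z)[:2]
for q in((66,281),(192,487),(257,356),(212,282)):
    v=O(*q,.035)-C;print(q,np.degrees(np.arctan2(v[1],v[0])),np.linalg.norm(v))
v=O(155,368,.008)-C;print("red",np.degrees(np.arctan2(v[1],v[0])),np.linalg.norm(v),O(155,368,.008))
# blank sector walls at z30: first image edge left (70,236), right (345,70)->(305,222)
for q in((345,70),(305,224),(68,230),(225,268)):
    v=O(*q,.030)-C;print(q,np.degrees(np.arctan2(v[1],v[0])),np.linalg.norm(v))
E
```

```text
(66, 281) 88.39990054227391 0.1110898614594196
(192, 487) 152.39011570674623 0.11085191015991638
(257, 356) 151.95606659701562 0.03947376747415252
(212, 282) 87.38648577118926 0.03978305619463974
red 118.97795253105573 0.07637519549026836 [ 0.53549828 -0.03668651]
(345, 70) -14.917367928128176 0.11220376846699509
(305, 224) -12.876406837565588 0.0318197332091837
(68, 230) 75.04294202643798 0.11356970082506626
(225, 268) 73.81254821114177 0.03413698935768552
```

Request:
carry_out --increments '[[[0,0,0,0,0,0,1],[0,0,0,0,0,0,1],[0,0,0,0,0,0,1],[0,0,0,0,0,0,1],[0,0,0,0,0,0,1],[0,0,-0.2,0,0,0,1],[0,0,-0.45,0,0,0,1],[0,0,-0.45,0,0,0,1],[0,0,-0.45,0,0,0,1],[0,0,-0.45,0,0,0,1],[0,0,0,0,0,0.65,1],[0,0,0,0,0,0.65,1],[0,0,0,0,0,0.65,1],[0,0,0,0,0,0.65,1],[0,0,0,0,0,0.65,1],[0,0,0,0,0,0.65,1],[0,0,0,0,0,0,1],[0,0,0,0,0,0,1]]]'

```text
clock: 9.15
tool_pos: [0.6125, -0.1714, 0.1427]
eef_rot: [0.844, 0.536, 0.0, 0.0]
ft_force: [0.6, 0.7, -0.0]
gripper_width: 0.0857
grip_force: 0.0
```

```bash
python3 - <<'E'
from h import *
rel([0.531,.167,.1435],64.7)
crop("top",315,125,120,115,5,"org3.png")
E
```

```text
pos [ 0.6125 -0.1714  0.1427] yaw 64.76 tiltz [ 4.e-04 -0.e+00 -1.e+00] w 0.0857 gf 0.0 F [ 0.6  0.7 -0. ] t 9.15 q [ 0.55  0.5  -0.46  1.44  0.23  1.25 -0.38]
world d [-0.0815  0.3384  0.0008] tool shares(sum) [ 5.428 -4.36  -0.016]
turn z share sum 0.007
shares after turn [ 5.423 -4.366 -0.016]
```

Request:
carry_out --increments '[[[0.452,-0.363,0,0,0,0,1],[0.452,-0.363,0,0,0,0,1],[0.452,-0.363,0,0,0,0,1],[0.452,-0.363,0,0,0,0,1],[0.452,-0.363,0,0,0,0,1],[0.452,-0.363,0,0,0,0,1],[0.452,-0.363,0,0,0,0,1],[0.452,-0.363,0,0,0,0,1],[0.452,-0.363,0,0,0,0,1],[0.452,-0.363,0,0,0,0,1],[0.452,-0.363,0,0,0,0,1],[0.452,-0.363,0,0,0,0,1],[0,0,0,0,0,0,1],[0,0,0,0,0,0,1],[0,0,0,0,0,0,1]]]'

```text
clock: 11.08
tool_pos: [0.5322, 0.1655, 0.1423]
eef_rot: [0.846, 0.534, -0.0, 0.0]
ft_force: [0.9, 0.3, 0.1]
gripper_width: 0.0853
grip_force: 0.0
```

```bash
python3 - <<'E'
from h import *
rel([0.531,.167,.001],64.7)
E
```

```text
pos [0.5322 0.1655 0.1423] yaw 64.54 tiltz [ 0.e+00 -5.e-04 -1.e+00] w 0.0853 gf 0.0 F [0.9 0.3 0.1] t 11.075 q [ 0.13  0.36 -0.61  1.66  0.22  1.19 -0.98]
world d [-0.0012  0.0015 -0.1413] tool shares(sum) [ 0.018 -0.036  2.825]
turn z share sum -0.019
shares after turn [ 0.018 -0.036  2.825]
```

Request:
carry_out --increments '[[[0.018,-0.036,0.4,0,0,0,1],[0,0,0.45,0,0,0,1],[0,0,0.45,0,0,0,1],[0,0,0.45,0,0,0,1],[0,0,0.4,0,0,0,1],[0,0,0.35,0,0,0,1],[0,0,0.2,0,0,0,1],[0,0,0.11,0,0,0,1],[0,0,0,0,0,0,1],[0,0,0,0,0,0,0],[0,0,0,0,0,0,0],[0,0,0,0,0,0,0],[0,0,0,0,0,0,0],[0,0,0,0,0,0,0],[0,0,0,0,0,0,0],[0,0,0,0,0,0,0]]]'

```text
clock: 13.08
tool_pos: [0.5311, 0.1687, 0.0026]
eef_rot: [0.845, 0.535, 0.001, 0.0]
ft_force: [-0.8, -0.2, 6.5]
gripper_width: 0.0357
grip_force: 61.2
```

```bash
python3 - <<'E'
from h import *
rel([0.531,.167,.14],64.7)
E
```

```text
pos [0.5311 0.1687 0.0026] yaw 64.63 tiltz [ 1.3e-03  4.0e-04 -1.0e+00] w 0.0357 gf 61.2 F [-0.8 -0.2  6.5] t 13.075 q [ 0.07  0.53 -0.55  1.79  0.34  0.92 -1.07]
world d [-1.000e-04 -1.700e-03  1.374e-01] tool shares(sum) [-0.029  0.015 -2.749]
turn z share sum -0.008
shares after turn [-0.029  0.015 -2.749]
```

Request:
carry_out --increments '[[[0,0,-0.2,0,0,0,0],[0,0,-0.45,0,0,0,0],[0,0,-0.45,0,0,0,0],[0,0,-0.45,0,0,0,0],[0,0,-0.45,0,0,0,0],[0,0,-0.45,0,0,0,0],[0,0,-0.3,0,0,0,0],[0,0,0,0,0,-0.71,0],[0,0,0,0,0,-0.71,0],[0,0,0,0,0,-0.71,0],[0,0,0,0,0,-0.71,0],[0,0,0,0,0,-0.71,0],[0,0,0,0,0,-0.71,0],[0,0,0,0,0,-0.71,0],[0,0,0,0,0,-0.71,0],[0,0,0,0,0,-0.71,0],[0,0,0,0,0,0,0],[0,0,0,0,0,0,0]]]'

```text
clock: 15.32
tool_pos: [0.5305, 0.1683, 0.1393]
eef_rot: [0.504, 0.863, -0.0, -0.0]
ft_force: [0.2, 0.4, -0.7]
gripper_width: 0.0358
grip_force: 60.5
```

```bash
python3 - <<'E'
from h import *
rel([0.535,-.0365,.11],119.4)
E
```

```text
pos [0.5305 0.1683 0.1393] yaw 119.41 tiltz [-2.e-04  0.e+00 -1.e+00] w 0.0358 gf 60.5 F [ 0.2  0.4 -0.7] t 15.325 q [ 0.26  0.41 -0.79  1.66  0.31  1.2  -0.09]
world d [ 0.0045 -0.2048 -0.0293] tool shares(sum) [-3.613 -1.932  0.586]
turn z share sum 0.001
shares after turn [-3.614 -1.932  0.586]
```

Request:
carry_out --increments '[[[-0.361,-0.193,0.058,0,0,0,0],[-0.361,-0.193,0.058,0,0,0,0],[-0.361,-0.193,0.058,0,0,0,0],[-0.361,-0.193,0.058,0,0,0,0],[-0.361,-0.193,0.058,0,0,0,0],[-0.361,-0.193,0.058,0,0,0,0],[-0.361,-0.193,0.058,0,0,0,0],[-0.361,-0.193,0.058,0,0,0,0],[-0.361,-0.193,0.058,0,0,0,0],[-0.361,-0.193,0.058,0,0,0,0],[0,0,0,0,0,0,0],[0,0,0,0,0,0,0],[0,0,0,0,0,0,0],[0,0,0,0,0,0,0]]]'

```text
clock: 17.08
tool_pos: [0.5357, -0.0352, 0.1105]
eef_rot: [0.503, 0.864, 0.0, 0.0]
ft_force: [0.1, -0.5, -0.6]
gripper_width: 0.0357
grip_force: 60.5
```

```bash
python3 - <<'E'
from h import *
rel([0.535,-.0365,.0115],119.4)
a,_=manip.read_camera("top");b,_=manip.read_camera("side")
a=cv2.resize(a[125:240,305:435],None,fx=3,fy=3,interpolation=cv2.INTER_CUBIC);b=cv2.resize(b[190:305,265:395],None,fx=3,fy=3,interpolation=cv2.INTER_CUBIC)
cv2.imwrite("pics/pl.png",np.hstack([a,b])[:,:,::-1])
E
```

```text
pos [ 0.5357 -0.0352  0.1105] yaw 119.62 tiltz [ 3.e-04  3.e-04 -1.e+00] w 0.0357 gf 60.5 F [ 0.1 -0.5 -0.6] t 17.075 q [ 0.6   0.38 -0.72  1.75  0.27  1.12  0.31]
world d [-0.0007 -0.0013 -0.099 ] tool shares(sum) [-0.015 -0.025  1.98 ]
turn z share sum 0.026
shares after turn [-0.015 -0.025  1.98 ]
```

View pics/pl.png

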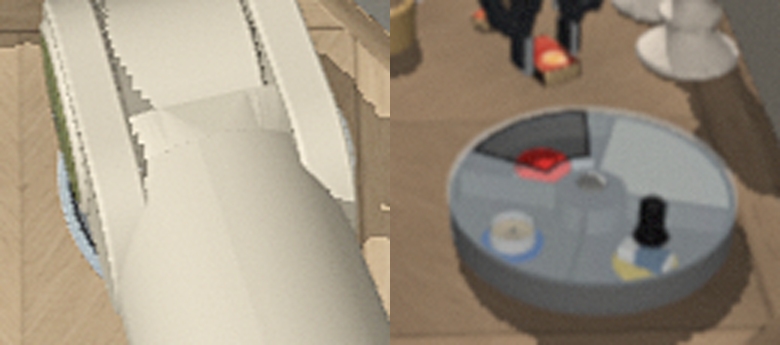

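The arm hides the top view. The side view shows the gripped matchbox at (552,60) heading for the window at (540,140). Now I'll lower it, open partway and look.

Request:
carry_out --increments '[[[-0.015,-0.025,0.3,0,0,0.03,0],[0,0,0.3,0,0,0,0],[0,0,0.3,0,0,0,0],[0,0,0.3,0,0,0,0],[0,0,0.3,0,0,0,0],[0,0,0.2,0,0,0,0],[0,0,0.15,0,0,0,0],[0,0,0.09,0,0,0,0],[0,0,0.05,0,0,0,0],[0,0,0,0,0,0,0],[0,0,0,0,0,0,0]]]'

```text
clock: 18.55
tool_pos: [0.5351, -0.0375, 0.0111]
eef_rot: [0.505, 0.863, 0.0, 0.0]
ft_force: [-0.1, -0.2, -0.4]
gripper_width: 0.0359
grip_force: 60.6
```

```bash
python3 - <<'E'
from h import *
rel([0.535,-.0365,.0106],119.4)
E
```

```text
pos [ 0.5351 -0.0375  0.0111] yaw 119.29 tiltz [ 5.e-04 -0.e+00 -1.e+00] w 0.0359 gf 60.6 F [-0.1 -0.2 -0.4] t 18.55 q [ 0.54  0.51 -0.66  1.84  0.38  0.93  0.22]
world d [-0.0001  0.001  -0.0005] tool shares(sum) [0.018 0.007 0.011]
turn z share sum -0.012
shares after turn [0.018 0.007 0.011]
```

Request:
carry_out --increments '[[[0,0,0.01,0,0,0,0],[0,0,0,0,0,0,0],[0,0,0,0,0,0,0.54],[0,0,0,0,0,0,0.54],[0,0,0,0,0,0,0.54],[0,0,0,0,0,0,0.54],[0,0,-0.15,0,0,0,0.54],[0,0,-0.3,0,0,0,0.54],[0,0,-0.4,0,0,0,0.54],[0,0,-0.4,0,0,0,0.54],[0,0,-0.4,0,0,0,0.54],[0,0,-0.4,0,0,0,0.54],[0,0,-0.4,0,0,0,0.54],[0,0,-0.2,0,0,0,0.54],[0,0,0,0,0,0,1],[0,0,0,0,0,0,1],[0,0,0,0,0,0,1]]]'

```text
clock: 20.68
tool_pos: [0.5344, -0.0374, 0.1421]
eef_rot: [0.505, 0.863, -0.0, -0.001]
ft_force: [-0.8, -0.1, 0.4]
gripper_width: 0.0853
grip_force: 0.0
```

```bash
python3 - <<'E'
from h import *
rel([.6122,-.1714,.143],119.4)
b,_=manip.read_camera("side")
cv2.imwrite("pics/s3.png",cv2.resize(b[190:305,265:395],None,fx=5,fy=5,interpolation=cv2.INTER_CUBIC)[:,:,::-1])
E
```

```text
pos [ 0.5344 -0.0374  0.1421] yaw 119.3 tiltz [-1.4e-03  4.0e-04 -1.0e+00] w 0.0853 gf 0.0 F [-0.8 -0.1  0.4] t 20.675 q [ 0.61  0.34 -0.73  1.72  0.24  1.18  0.33]
world d [ 0.0778 -0.134   0.0009] tool shares(sum) [-3.098  0.046 -0.022]
turn z share sum -0.012
shares after turn [-3.098  0.04  -0.022]
```

View pics/s3.png

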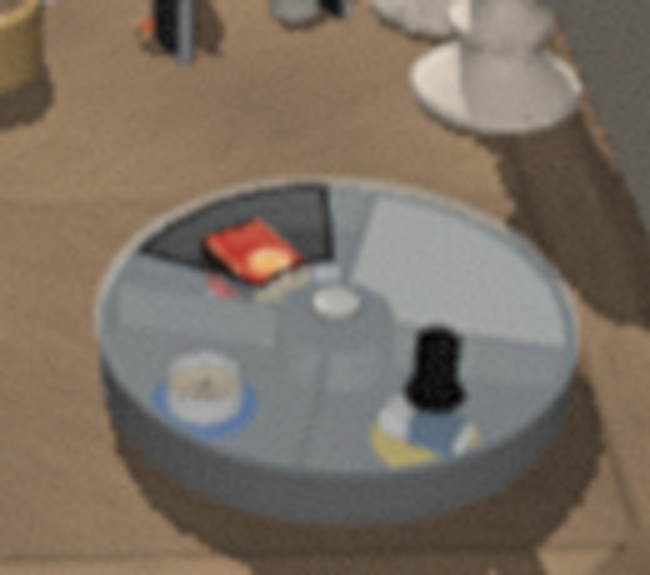

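The matchbox lies flat on the red pad, at about (255,250) in the crop, seen through the window. Next I go back to the post.

Request:
carry_out --increments '[[[-0.31,0.004,0,0,0,0,1],[-0.31,0.004,0,0,0,0,1],[-0.31,0.004,0,0,0,0,1],[-0.31,0.004,0,0,0,0,1],[-0.31,0.004,0,0,0,0,1],[-0.31,0.004,0,0,0,0,1],[-0.31,0.004,0,0,0,0,1],[-0.31,0.004,0,0,0,0,1],[-0.31,0.004,0,0,0,0,1],[-0.31,0.004,0,0,0,0,1],[0,0,0,0,0,0,1],[0,0,0.4,0,0,0,1],[0,0,0.45,0,0,0,1],[0,0,0.45,0,0,0,1],[0,0,0.4,0,0,0,1],[0,0,0.27,0,0,0,1],[0,0,0,0,0,0,1]]]'

```text
clock: 22.85
tool_pos: [0.6117, -0.1713, 0.043]
eef_rot: [0.505, 0.863, -0.0, -0.001]
ft_force: [0.5, 0.1, -0.7]
gripper_width: 0.085
grip_force: 0.0
```

Request:
carry_out --increments '[[[0,0,0,0,0,0,0],[0,0,0,0,0,0,0],[0,0,0,0,0,0,0],[0,0,0,0,0,0,0],[0,0,0,0,0,0,0],[0,0,0,0,0,0,0],[0,0,0,0,0,0,0],[0,0,0,0,0,0,0]]]'

```text
clock: 23.85
tool_pos: [0.6128, -0.1718, 0.045]
eef_rot: [0.505, 0.863, 0.0, 0.0]
ft_force: [-2.5, -0.2, 5.7]
gripper_width: 0.0201
grip_force: 58.5
```

```bash
python3 - <<'E'
from h import *
rel([.6122,-.1714,.043])
o=manip.get_obs();C=np.array([.5725,-.1035]);v=o['tool_pos'][:2]-C
a=np.arctan2(v[1],v[0]);print("post angle",np.degrees(a)%360,"r",np.linalg.norm(v))
D=np.radians(209.6)-a%(2*np.pi);n=18;t=D/n
ch=2*.079*np.sin(t/2);dirw=a+np.pi/2+t/2
m=R.from_quat(o['eef_rot']);print("D",np.degrees(D),"turn",-t/.15,"shift",m.inv().apply([ch*np.cos(dirw),ch*np.sin(dirw),0])/.05)
E
```

```text
pos [ 0.6128 -0.1718  0.045 ] yaw 119.29 tiltz [ 8.e-04 -4.e-04 -1.e+00] w 0.0201 gf 58.5 F [-2.5 -0.2  5.7] t 23.85 q [ 0.65  0.63 -0.61  1.53  0.39  1.1   0.46]
world d [-0.0006  0.0004 -0.002 ] tool shares(sum) [ 0.012 -0.006  0.04 ]
post angle 300.5234522777562 r 0.07928370043093083
D -90.92345227775621 turn 0.5877457813062162 shift [ 3.13417838e-03 -1.39215351e-01 -6.73379177e-05]
```

Request:
carry_out --increments '[[[0.003,-0.139,0,0,0,0.588,0],[0.003,-0.139,0,0,0,0.588,0],[0.003,-0.139,0,0,0,0.588,0],[0.003,-0.139,0,0,0,0.588,0],[0.003,-0.139,0,0,0,0.588,0],[0.003,-0.139,0,0,0,0.588,0],[0.003,-0.139,0,0,0,0.588,0],[0.003,-0.139,0,0,0,0.588,0],[0.003,-0.139,0,0,0,0.588,0],[0.003,-0.139,0,0,0,0.588,0],[0.003,-0.139,0,0,0,0.588,0],[0.003,-0.139,0,0,0,0.588,0],[0.003,-0.139,0,0,0,0.588,0],[0.003,-0.139,0,0,0,0.588,0],[0.003,-0.139,0,0,0,0.588,0],[0.003,-0.139,0,0,0,0.588,0],[0.003,-0.139,0,0,0,0.588,0],[0.003,-0.139,0,0,0,0.588,0],[0,0,0,0,0,0,0],[0,0,0,0,0,0,0]]]'

```text
clock: 26.35
tool_pos: [0.5037, -0.1429, 0.0449]
eef_rot: [0.97, 0.245, -0.0, 0.0]
ft_force: [-3.4, -0.0, 6.7]
gripper_width: 0.0196
grip_force: 59.5
```

```bash
python3 - <<'E'
from h import *
C=np.array([.5725,-.1035]);a=np.radians(209.6);t=C+.079*np.array([np.cos(a),np.sin(a)])
rel([*t,.045]);v=manip.get_obs()['tool_pos'][:2]-C;print(np.degrees(np.arctan2(v[1],v[0]))%360)
crop("top",315,125,120,115,5,"org4.png")
E
```

```text
pos [ 0.5037 -0.1429  0.0449] yaw 28.32 tiltz [ 1.e-04 -5.e-04 -1.e+00] w 0.0196 gf 59.5 F [-3.4 -0.   6.7] t 26.35 q [ 0.5   0.37 -0.34  1.86  0.15  0.94 -0.98]
world d [0.0001 0.0004 0.0001] tool shares(sum) [ 0.005 -0.007 -0.002]
209.84486402722595
```

View pics/org4.png

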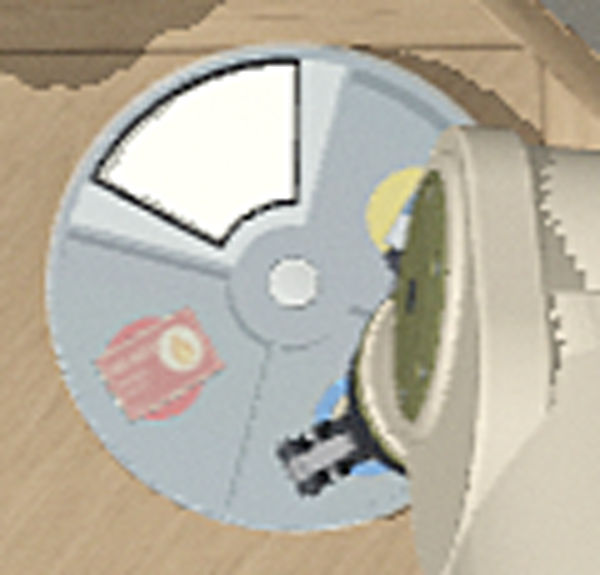

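The window is over the white sector, with outer corners at (298,60) and (96,181) and an even white margin on both sides. The matchbox is flat on the red pad at (160,365). I'll release and retreat.

Request:
carry_out --increments '[[[0,0,0,0,0,0,1],[0,0,0,0,0,0,1],[0,0,0,0,0,0,1],[0,0,0,0,0,0,1],[0,0,0,0,0,0,1],[0,0,-0.2,0,0,0,1],[0,0,-0.5,0,0,0,1],[0,0,-0.5,0,0,0,1],[0,0,-0.5,0,0,0,1],[0,0,-0.5,0,0,0,1],[0,0,-0.5,0,0,0,1],[0,0,-0.5,0,0,0,1],[0,0,-0.5,0,0,0,1],[0,0,0,0,0,0,1],[0,0,0,0,0,0,1]]]'

```text
clock: 28.28
tool_pos: [0.5035, -0.1427, 0.229]
eef_rot: [0.97, 0.245, -0.0, -0.0]
ft_force: [-0.3, -0.6, -0.3]
gripper_width: 0.0855
grip_force: 0.0
```

```bash
python3 - <<'E'
from h import *
rel([.5,-.14,.2])
C=np.array([.5725,-.1035])
O=lambda u,v,z:atz("top",315+u/5-.4,125+v/5-.4,z)[:2]
print([np.degrees(np.arctan2(*(O(*q,.035)-C)[::-1])).round(2) for q in((298,60),(96,181),(221,242),(297,200))])
a,_=manip.read_camera("top");a=cv2.resize(a[125:240,315:400],None,fx=5,fy=5,interpolation=cv2.INTER_CUBIC);cv2.imwrite("pics/fin.png",a[:,:,::-1])
E
```

```text
pos [ 0.5035 -0.1427  0.229 ] yaw 28.33 tiltz [-3.e-04  1.e-04 -1.e+00] w 0.0855 gf 0.0 F [-0.3 -0.6 -0.3] t 28.275 q [ 0.53  0.19 -0.36  1.64  0.07  1.33 -0.92]
world d [-0.0035  0.0027 -0.029 ] tool shares(sum) [-0.036 -0.081  0.58 ]
[np.float64(-2.53), np.float64(61.21), np.float64(58.32), np.float64(-3.78)]
```

View pics/fin.png

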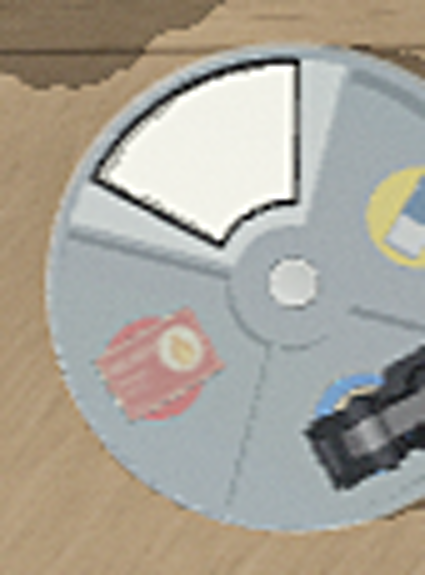

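The window middle measures about 29° against the blank's 29.4°. The cover stayed in place after release, with its corners unchanged at (298,60) and (96,181), so I'm handing in.

```bash
python3 -c "
from workcell import manip
print(manip.close_job())"
```

```text
the job is handed in; nothing more can be done
None
```

The matchbox lies flat on the red liner, the window is over the white blank to within about 1°, so the organiser is closed, and I handed the job in at about 28 s with the gripper open and clear; the hand-in gave no verdict.

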